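Snap the white cap onto the spray can and hold it down

ROBOT

A 6-joint arm with a two-finger parallel gripper is mounted at the origin on the work surface. World frame = base frame: x ahead of the robot, y to its left, z up, the work surface at z = 0. Lengths are in mm, angles in rad, forces in N, time in s.
With the tool pointing down it reaches from about 275 to 1000 mm from the base axis. Payload 8.4 kg.
Tool frame: the origin (TCP) lies midway between the tips of the shut fingers; the grasp point (between the pads) lies 19 mm behind it; z points along the fingers, y is the line along which they close (so a half turn about z gives the same grasp; the last joint's range is limited). The gripper opens to 85 mm and grips with 20 to 120 N. Pads are 22 mm wide; open, the fingers measure 114 mm over their backs; the gripper's body (76 mm by 85 mm) begins 54 mm behind the grasp point. The pads swing forward as they close: fully open they stand 13 mm farther back than shut.
Start: joints at [-1.119, 0.353, 1.633, -0, 1.155, -0.002], TCP at [273.989, -561.745, 231.281] pointing down, gripper open.
Joint ranges: [-2.63, 2.63], [-0.92, 2.1], [0.06, 2.66], [-1.3, 4.44], [0, 2.69], [-3.02, 3.02]. Speed limits (rad/s): [2.22, 2.22, 2.79, 3.14, 3.14, 3.14].

INTERFACE

Orientations are given as [roll, pitch, yaw] about the fixed x, y, z axes, in that order (R = Rz(yaw) Ry(pitch) Rx(roll)).
In Python, from rig import r, imaging gives the robot as it stands. The module is installed in compiled form; this text tells all that it offers.
- The arm moves only by the tool arm_command, never from a script. Its argument "deltas" is a list of rows, each an object of numbers: "hand": the finger opening in mm, from 0 to 85.4; "tx", "ty", "tz": the shift along the tool's x, y, z in mm; "wx", "wy", "wz": the turn, a rotation vector about the tool's x, y, z in rad. A call has 1 to 8 rows; each row shifts and turns the commanded pose from where the row before left it, along the tool's axes as they then stand; what a row does not reach is not made up. A row lasts 1/8 s, in which the tool goes at most 62.5 mm and 10.7 degrees, less where a joint would pass 70% of its speed; a pose out of reach is approached as far as the arm can. A call with a gripper value outside its range is refused whole. The fingers move at their own pace and stop on an object; "squeeze" is the grip in N (left out, the last holds). Time passes only in rows, so rows that do not move let the fingers close. It gives the time, the measured TCP pose, the force, the opening and the grip force at its end, in the units of the state.
- r.sense(): the state, without advancing time (a new reading comes with each control period).
- imaging.grab_frame(name): name is "scene" or "top"; returns a dict with "image" (480x640x3 uint8, red, green, blue), "mtx" (3x3 intrinsics, pixels), "D" ([k1, k2, p1, p2, k3] as OpenCV has them; the pictures are not rectified), "world_to_cam" (4x4, takes a point from world to camera coordinates). Camera axes: x right, y up, looking along -z (the intrinsics and any distortion apply to the point x, -y, -z); pixel columns grow to the right and rows downward; lengths in mm; the calibration is good to about 2 mm. A picture is of the moment at which its call begins. There is no depth.
- r.sign_off(): hands the job in; it is judged then, once.
The state is a dict: "clock": time; "qpos": joint angles; "qvel": joint speeds; "joint_efforts": joint torques, N m; "eef_pos": TCP position; "tcp_rot": TCP orientation; "contact_force": force on the tool from outside, world axes, zero at the start; "wrist_torque": the same for the moment, N m; "opening": opening from 0.0 (shut) to 1.0 (fully open); "grasp_force": force on a finger pad.
Only numpy, scipy, OpenCV 4.12 (cv2) and the standard library are available. Lean on these libraries where they do the work, as an engineer would, in place of code of your own. Each camera call takes 0.05 s, during which the arm holds its last target. There are 200 camera calls.

TASK

Take the white cap from the blue tray, holding the thin plastic with a light grip (25 N at most), and press it straight down onto the open spray can in the holder until it clicks. Keep pressing after the click until the cap's rim is fully home, flush on the can's rim, with the springy collar pressed flat under it, and finish while still holding it pressed home: do not let go or lift off. Leave everything else on the bench where it stands.

Things in the scene. Friction and masses are not known exactly. Their poses are not given: they have to be found in the camera images.
- white_cap: white plastic spray-can cap, a round cup open below: 51 mm outside, 40 mm high, flat closed top, 24 to 42 g. Origin at the centre of its open rim (underside), z up; it stands rim down. Inside: a lip 4 mm high of 39 mm bore at the rim, above it 44.6 mm bore, free depth 34 mm. Any yaw fits. Grip it at 12 to 20 N: it then holds without slipping under the push needed; much over 25 N spoils it.
- can: dark red spray can without cap, 53 mm diameter, rim 140 mm above the bench, clamped upright in a fixed grey holder (base plate 120 x 110 x 16 mm, round clamp 72 mm wide up to 60 mm high with a small screw on its -x side). It does not move. Origin under the centre of the base plate on the bench; its z axis is the can's axis.
- can_seat (a point): centre of the can's rim, z up; the cap is home when its origin is here. Above: a neck 35 mm wide, 14 mm high, tapering to 22 mm wide at 22 mm, nozzle to 29 mm. Four sprung noses, 42.6 mm across, centred 9 mm up: the cap meets them with its rim about 13 mm above home, needs up to 10 N (12 at most) until 10 mm, then about 3 N; past 4 to 5 mm it has clicked.
- collar (a joint): black springy collar round the foot of the neck, 49 mm wide; its travel in m: 0 when 4 mm proud of the can's rim, 0.004 pressed flush by the cap. It meets the cap's rim 4 mm above home and pushes back with 10 N when flush, so a clicked cap that is let go rides about 2 mm high. A downward push of 10 to 20 N keeps it home.
- tray: fixed shallow blue tray, 160 mm (its x) by 310 mm (its y), floor 3 mm thick, edge 9 mm high. Origin under its centre on the bench. The three caps stand in it in a row along its y, about 95 mm apart, in any order.
- black_cap: black cap of the same size as the white one, standing in the tray; leave it. Origin at the centre of its underside.
- yellow_cap: yellow cap of the same size, standing in the tray; leave it. Origin at the centre of its underside.
- bottle_a: small black bottle, 36 mm diameter, 80 mm high, violet band; bystander. Origin at the centre of its underside.
- bottle_b: small black bottle, 36 mm diameter, 80 mm high, paper-white band; bystander. Origin at the centre of its underside.
- capped_can: finished red spray can with white cap, 53 mm diameter, 175 mm high; bystander. Origin at the centre of its underside.
- tape_roll: roll of tan packing tape lying flat, 90 mm diameter, 45 mm high; bystander. Origin at the centre of its underside.
- cutter: yellow box cutter lying flat, handle 130 x 24 x 12 mm along its x; bystander. Origin under the centre of its handle.
Not all that is in view belongs to the job. What is meant by the can is not green, and is the smaller of those in its own colour.

How it is judged:
By the outcome, as a careful person would: the job done as asked, in the order asked, and still so for the second after the job is handed in, while the arm keeps its last pose, push and grip.
It also fails if it takes over 40 s, if anything falls off the work surface, if the arm or the gripper's body presses on something with over 40 N, if the wrist force passes 120 N, or if a joint passes its speed limit or range.

## Working session

There is one attempt and no reset: what is moved stays moved. The work goes in short steps, Python scripts to look and compute and a tool call to move; the robot and the scene stay as the last step left them, time stands still between calls to the robot, and variables do not carry over. Pictures are saved under pics/ and viewed, at most 10 in all, crops included, and the job is handed in when it is done.

Besides the shell and the picture viewer there is one more tool, called after ">>>" in YAML: its name, and indented under it one key for each argument. arm_command: Moves the arm, as the interface text tells. Its arguments: {"type":"object","properties":{"deltas":{"type":"array"},"squeeze":{"type":"number"}},"required":["deltas"]}

```bash
mkdir -p pics; cat > h.py <<'E'
import numpy as np, cv2
from rig import r, imaging
def grab(n):
    f=imaging.grab_frame(n); return f
def save(f,p): cv2.imwrite('pics/'+p,cv2.cvtColor(f['image'],cv2.COLOR_RGB2BGR))
def ray(f,u,v):
    K=np.array(f['mtx'],float);D=np.array(f['D'],float);T=np.array(f['world_to_cam'],float)
    x,y=cv2.undistortPoints(np.array([[[u,v]]],float),K,D)[0,0]
    d=T[:3,:3].T@np.array([x,-y,-1]); c=-T[:3,:3].T@T[:3,3]
    return c,d
def onplane(f,u,v,z):
    c,d=ray(f,u,v); return c+d*(z-c[2])/d[2]
def proj(f,P):
    K=np.array(f['mtx'],float);D=np.array(f['D'],float);T=np.array(f['world_to_cam'],float)
    p=(T[:3,:3]@np.asarray(P,float).reshape(-1,3).T).T+T[:3,3]
    p=p*[1,-1,-1]
    return cv2.projectPoints(p,np.zeros(3),np.zeros(3),K,D)[0][:,0]
E
python3 - <<'E'
from h import *
for n in('scene','top'):
    f=grab(n);save(f,n+'0.png');print(n,ray(f,320,240),np.array(f['mtx'])[0,0],f['D'])
print(r.sense())
E
```

```text
scene (array([1063.84726599, -599.34391536,  815.3112048 ]), array([-0.50597746,  0.51497401, -0.69218202])) 503.7460805297594 [0.0181074 0.        0.        0.        0.       ]
top (array([ 476.79973552,  -59.27383398, 1201.93699141]), array([ 0.04046712, -0.02569608, -0.9988944 ])) 476.63734111344996 [-0.020373  0.        0.        0.        0.      ]
{'clock': 0.1, 'qpos': array([-1.11937681e+00,  3.53592005e-01,  1.63402698e+00,  2.95768969e-05,
        1.15521920e+00, -2.39425555e-03]), 'qvel': array([-9.71045142e-04, -2.08998181e-03, -7.52325781e-04, -2.34626540e-05,
        8.31091378e-04, -9.91777033e-04]), 'joint_efforts': array([-8.87566807e-05, -6.06358695e+01, -3.42818999e+01,  8.63096807e-05,
        3.94784234e-03, -1.98138099e-05]), 'eef_pos': array([ 273.82818421, -561.35923404,  230.64259635]), 'tcp_rot': array([-3.14034719e+00, -3.00265586e-05,  4.53801794e-01]), 'contact_force': array([-0.03398875,  0.18683434, -0.27729683]), 'wrist_torque': array([0.03597668, 0.01544277, 0.0052965 ]), 'grasp_force': 0.0, 'opening': 1.0005247381099263}
```

View pics/scene0.png

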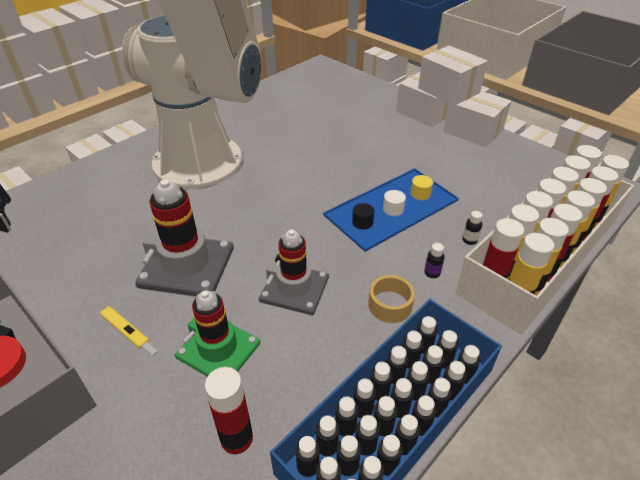

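View pics/top0.png

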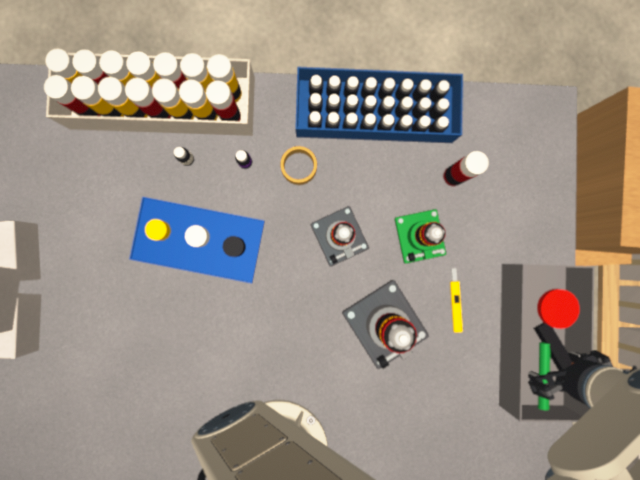

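The scene picture shows the small grey holder with the red can at (292,255), and the white cap in the blue tray at (395,203). In the top picture they are at about (343,233) and (196,236). The green holder and the larger grey one are decoys.

```bash
python3 - <<'E'
from h import *
fs=grab('scene');ft=grab('top')
a=cv2.resize(fs['image'][220:320,250:340],None,fx=4.4,fy=5.5,interpolation=cv2.INTER_CUBIC)[:, :]
b=cv2.resize(ft['image'][195:275,300:380],None,fx=5,fy=6.875,interpolation=cv2.INTER_CUBIC)
print(a.shape,b.shape)
cv2.imwrite('pics/crop.png',cv2.cvtColor(np.hstack([a,b]),cv2.COLOR_RGB2BGR))
def blob(f,box,name):
    x0,y0,x1,y1=box
    h=cv2.cvtColor(f['image'][y0:y1,x0:x1],cv2.COLOR_RGB2HSV)
    m=((h[...,1]<60)&(h[...,2]>150)).astype(np.uint8)
    n,l,s,c=cv2.connectedComponentsWithStats(m);i=1+s[1:,4].argmax()
    print(name,c[i]+[x0,y0],s[i]+[x0,y0,0,0,0]);return c[i]+[x0,y0],s[i]
c,s=blob(ft,(175,215,217,257),'top');print(onplane(ft,*c,43),onplane(ft,*c,40))
c,s=blob(fs,(378,185,412,222),'scene');print(onplane(fs,*c,30))
for n,f in(('s',fs),('t',ft)):
    print(n,cv2.resize(f['image'],None,fx=1,fy=1).shape)
E
```

```text
(550, 396, 3) (550, 400, 3)
top [196.00483092 235.74154589] [185 225  23  22 414]
[524.77525567 211.18575024  43.        ] [524.89944409 211.88585625  40.        ]
scene [394.55172414 199.20376176] [384 190  22  25 319]
[520.59998881 216.11801816  30.        ]
s (480, 640, 3)
t (480, 640, 3)
```

View pics/crop.png

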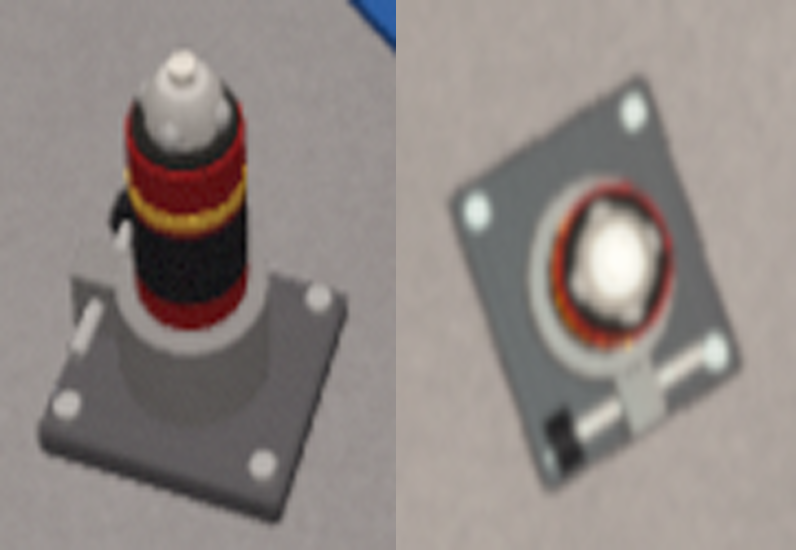

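The crop shows the can's rim and collar centred near (342.6,232.5) in the top view. In the scene view the nozzle tip is near (291.0,230.8). Next I check that the two views agree.

```bash
python3 - <<'E'
from h import *
fs=grab('scene');ft=grab('top')
# cap: compare predicted outline with blob
t=np.linspace(0,6.28,60)
def outl(f,x,y,R,z): 
    p=proj(f,np.c_[x+R*np.cos(t),y+R*np.sin(t),0*t+z]); return p.min(0).round(1),p.max(0).round(1)
for f,n in((fs,'s'),(ft,'t')): print(n,outl(f,525,212,25.5,43),outl(f,525,212,25.5,3))
# can from top
P=onplane(ft,342.6,232.5,140);print('rim top',P)
print('tip top view (seen?)',proj(ft,[P[0],P[1],169]))
print('scene pred tip,rim',proj(fs,[[P[0],P[1],169],[P[0],P[1],140]]),outl(fs,P[0],P[1],26.5,140),outl(fs,P[0],P[1],24.5,144),outl(ft,P[0],P[1],26.5,140))
c,d=ray(fs,291.0,230.8);print('scene tip on 169',onplane(fs,291,230.8,169))
# white tip blobs in both
for f,b,n in((ft,(325,215,362,250),'t'),(fs,(276,224,306,256),'s')):
    x0,y0,x1,y1=b;h=cv2.cvtColor(f['image'][y0:y1,x0:x1],cv2.COLOR_RGB2HSV).astype(int)
    m=((h[...,1]>140)&(h[...,2]>50)&((h[...,0]<8)|(h[...,0]>172)))
    v,u=np.nonzero(m);print(n,'red u',u.min()+x0,u.max()+x0,'v',v.min()+y0,v.max()+y0)
h=cv2.cvtColor(ft['image'],cv2.COLOR_RGB2HSV)
m=cv2.inRange(h,(100,120,60),(125,255,255));m[:150]=0;m[:,300:]=0
cs=max(cv2.findContours(m,0,2)[0],key=cv2.contourArea);R=cv2.minAreaRect(cs);print('tray',R)
B=[onplane(ft,*p,9) for p in cv2.boxPoints(R)];print(np.round(B))
E
```

```text
s (array([384.9, 190.1]), array([406. , 203.3])) (array([383.6, 202.6]), array([404.2, 215.9]))
t (array([185.1, 225.1]), array([206.2, 246.2])) (array([189.2, 226.3]), array([209.6, 246.6]))
rim top [ 538.15253833 -136.59110295  140.        ]
tip top view (seen?) [[343.59082658 231.76123287]]
scene pred tip,rim [[293.12529907 231.22407529]
 [293.73809334 242.26002478]] (array([280. , 232.9]), array([307.5, 252. ])) (array([280.9, 232.1]), array([306.4, 249.8])) (array([330.8, 220.7]), array([354.4, 244.3]))
scene tip on 169 [ 534.4023945  -138.56836842  169.        ]
t red u 332 343 v 226 244
s red u 279 305 v 240 255
tray ((196.5979461669922, 239.50140380859375), (124.33824157714844, 63.34311294555664), 11.11303997039795)
[[464. 381.   9.]
 [620. 358.   9.]
 [570.  52.   9.]
 [414.  77.   9.]]
```

>>> arm_command:
  deltas:
    - {"tz": -30}
    - {"tz": -60}
    - {"tz": -40}

```text
schema error: expected keys hand, tx, ty, tz, wx, wy, wz
```

>>> arm_command:
  deltas:
    - {"hand": 85,"tx": 0,"ty": 0,"tz": -50,"wx": 0,"wy": 0,"wz": 0}
    - {"hand": 85,"tx": 0,"ty": 0,"tz": -50,"wx": 0,"wy": 0,"wz": 0}
    - {"hand": 85,"tx": 40,"ty": -42,"tz": 0,"wx": 0,"wy": 0,"wz": 0}
    - {"hand": 85,"tx": 40,"ty": -42,"tz": 0,"wx": 0,"wy": 0,"wz": 0}
    - {"hand": 85,"tx": 40,"ty": -42,"tz": 0,"wx": 0,"wy": 0,"wz": 0}
    - {"hand": 85,"tx": 40,"ty": -42,"tz": 0,"wx": 0,"wy": 0,"wz": 0}
    - {"hand": 85,"tx": 40,"ty": -42,"tz": 0,"wx": 0,"wy": 0,"wz": 0}
    - {"hand": 85,"tx": 40,"ty": -42,"tz": 0,"wx": 0,"wy": 0,"wz": 0}

```text
clock: 1.3
eef_pos: [379.4, -228.3, 331.5]
tcp_rot: [3.141, -0.001, 0.453]
contact_force: [0.8, -0.8, -0.1]
opening: 0.998
grasp_force: 0.0
```

>>> arm_command:
  deltas:
    - {"hand": 85,"tx": 40,"ty": -42,"tz": 0,"wx": 0,"wy": 0,"wz": 0}
    - {"hand": 85,"tx": 40,"ty": -42,"tz": 0,"wx": 0,"wy": 0,"wz": 0}
    - {"hand": 85,"tx": 40,"ty": -42,"tz": 0,"wx": 0,"wy": 0,"wz": 0}
    - {"hand": 85,"tx": 40,"ty": -42,"tz": 0,"wx": 0,"wy": 0,"wz": 0}
    - {"hand": 85,"tx": 40,"ty": -42,"tz": 0,"wx": 0,"wy": 0,"wz": 0}
    - {"hand": 85,"tx": 40,"ty": -42,"tz": 0,"wx": 0,"wy": 0,"wz": 0}
    - {"hand": 85,"tx": 0,"ty": 0,"tz": 0,"wx": 0,"wy": 0,"wz": -0.16}
    - {"hand": 85,"tx": 0,"ty": 0,"tz": 0,"wx": 0,"wy": 0,"wz": -0.16}

```text
clock: 2.3
eef_pos: [484.4, 102.6, 331.0]
tcp_rot: [-3.141, 0.0, 0.781]
contact_force: [0.3, -0.6, 0.3]
opening: 0.997
grasp_force: 0.0
```

>>> arm_command:
  deltas:
    - {"hand": 85,"tx": 0,"ty": 0,"tz": 0,"wx": 0,"wy": 0,"wz": -0.16}
    - {"hand": 85,"tx": 0,"ty": 0,"tz": 0,"wx": 0,"wy": 0,"wz": -0.16}
    - {"hand": 85,"tx": 0,"ty": 0,"tz": 0,"wx": 0,"wy": 0,"wz": -0.16}
    - {"hand": 85,"tx": 0,"ty": 0,"tz": 0,"wx": 0,"wy": 0,"wz": -0.16}
    - {"hand": 85,"tx": 0,"ty": 0,"tz": 0,"wx": 0,"wy": 0,"wz": 0}
    - {"hand": 85,"tx": 0,"ty": 0,"tz": 0,"wx": 0,"wy": 0,"wz": 0}

```text
clock: 3.05
eef_pos: [484.4, 101.6, 331.3]
tcp_rot: [3.142, -0.0, 1.41]
contact_force: [-0.2, 0.3, -0.4]
opening: 0.995
grasp_force: 0.0
```

>>> arm_command:
  deltas:
    - {"hand": 85,"tx": 57.5,"ty": 11.5,"tz": 0,"wx": 0,"wy": 0,"wz": 0}
    - {"hand": 85,"tx": 57.5,"ty": 11.5,"tz": 0,"wx": 0,"wy": 0,"wz": 0}
    - {"hand": 85,"tx": 0,"ty": 0,"tz": 50,"wx": 0,"wy": 0,"wz": 0}
    - {"hand": 85,"tx": 0,"ty": 0,"tz": 50,"wx": 0,"wy": 0,"wz": 0}
    - {"hand": 85,"tx": 0,"ty": 0,"tz": 50,"wx": 0,"wy": 0,"wz": 0}
    - {"hand": 85,"tx": 0,"ty": 0,"tz": 50,"wx": 0,"wy": 0,"wz": 0}
    - {"hand": 85,"tx": 0,"ty": 0,"tz": 40,"wx": 0,"wy": 0,"wz": 0}
    - {"hand": 85,"tx": 0,"ty": 0,"tz": 0,"wx": 0,"wy": 0,"wz": 0}

```text
clock: 4.05
eef_pos: [523.0, 210.8, 88.7]
tcp_rot: [-3.136, 0.003, 1.412]
contact_force: [0.3, 0.2, 1.0]
opening: 0.993
grasp_force: 0.0
```

```bash
python3 - <<'E'
from h import *
fs=grab('scene');ft=grab('top');print(r.sense()['eef_pos'])
a=cv2.resize(fs['image'][120:250,330:460],(400,400));b=cv2.resize(ft['image'][180:300,130:270],(400,400))
cv2.imwrite('pics/c2.png',cv2.cvtColor(np.hstack([a,b]),cv2.COLOR_RGB2BGR))
E
```

```text
[525.70922603 211.88162657  92.15861846]
```

View pics/c2.png

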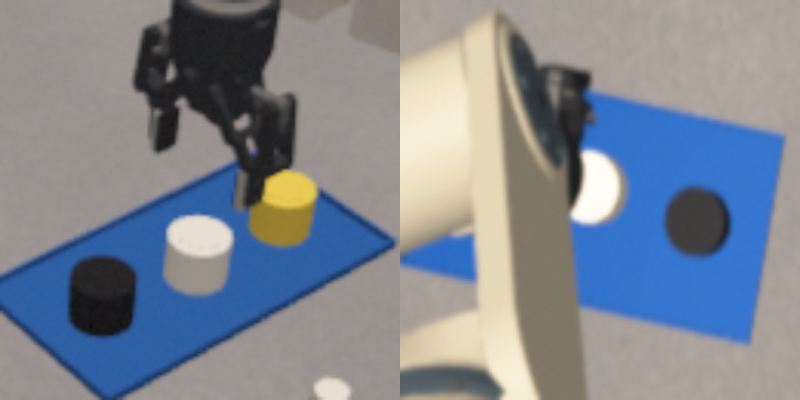

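The gripper stands centred above the white cap: fingertips at about (163,145) and (243,200) in the crop, cap at (199,250). I'll descend and grip lightly.

>>> arm_command:
  deltas:
    - {"hand": 85,"tx": 0,"ty": 0,"tz": 30,"wx": 0,"wy": 0,"wz": 0}
    - {"hand": 85,"tx": 0,"ty": 0,"tz": 30,"wx": 0,"wy": 0,"wz": 0}
    - {"hand": 85,"tx": 0,"ty": 0,"tz": 18,"wx": 0,"wy": 0,"wz": 0}
    - {"hand": 85,"tx": 0,"ty": 0,"tz": 9,"wx": 0,"wy": 0,"wz": 0}
    - {"hand": 85,"tx": 0,"ty": 0,"tz": 0,"wx": 0,"wy": 0,"wz": 0}
    - {"hand": 85,"tx": 0,"ty": 0,"tz": 0,"wx": 0,"wy": 0,"wz": 0}

```text
clock: 4.9
eef_pos: [525.9, 211.9, 5.2]
tcp_rot: [3.14, -0.001, 1.414]
contact_force: [0.3, -0.0, 0.1]
opening: 0.998
grasp_force: 0.0
```

>>> arm_command:
  deltas:
    - {"hand": 56,"tx": 0,"ty": 0,"tz": 1,"wx": 0,"wy": 0,"wz": 0}
    - {"hand": 56,"tx": 0,"ty": 0,"tz": 0,"wx": 0,"wy": 0,"wz": 0}
    - {"hand": 54,"tx": 0,"ty": 0,"tz": 0,"wx": 0,"wy": 0,"wz": 0}
    - {"hand": 54,"tx": 0,"ty": 0,"tz": 0,"wx": 0,"wy": 0,"wz": 0}
  squeeze: 20

```text
clock: 5.4
eef_pos: [525.2, 211.7, 3.3]
tcp_rot: [3.142, -0.0, 1.414]
contact_force: [1.0, 0.8, -0.2]
opening: 0.631
grasp_force: 0.0
```

>>> arm_command:
  deltas:
    - {"hand": 52,"tx": 0,"ty": 0,"tz": 0,"wx": 0,"wy": 0,"wz": 0}
    - {"hand": 50,"tx": 0,"ty": 0,"tz": 0,"wx": 0,"wy": 0,"wz": 0}
    - {"hand": 40,"tx": 0,"ty": 0,"tz": 0,"wx": 0,"wy": 0,"wz": 0}
    - {"hand": 30,"tx": 0,"ty": 0,"tz": 0,"wx": 0,"wy": 0,"wz": 0}
    - {"hand": 30,"tx": 0,"ty": 0,"tz": 0,"wx": 0,"wy": 0,"wz": 0}
  squeeze: 20

```text
clock: 6.02
eef_pos: [525.1, 211.7, 3.4]
tcp_rot: [-3.141, 0.0, 1.414]
contact_force: [-1.6, -1.5, 5.1]
opening: 0.595
grasp_force: 20.8
```

>>> arm_command:
  deltas:
    - {"hand": 30,"tx": 0,"ty": 0,"tz": -15,"wx": 0,"wy": 0,"wz": 0}
    - {"hand": 30,"tx": 0,"ty": 0,"tz": -40,"wx": 0,"wy": 0,"wz": 0}
    - {"hand": 30,"tx": 0,"ty": 0,"tz": -50,"wx": 0,"wy": 0,"wz": 0}
    - {"hand": 30,"tx": 0,"ty": 0,"tz": -50,"wx": 0,"wy": 0,"wz": 0}
    - {"hand": 30,"tx": 0,"ty": 0,"tz": -40,"wx": 0,"wy": 0,"wz": 0}
    - {"hand": 30,"tx": 0,"ty": 0,"tz": -15,"wx": 0,"wy": 0,"wz": 0}
    - {"hand": 30,"tx": 0,"ty": 0,"tz": 0,"wx": 0,"wy": 0,"wz": 0}

```text
clock: 6.9
eef_pos: [525.5, 211.8, 214.0]
tcp_rot: [3.14, -0.001, 1.414]
contact_force: [-0.6, 0.4, -1.0]
opening: 0.602
grasp_force: 21.2
```

>>> arm_command:
  deltas:
    - {"hand": 30,"tx": -25,"ty": 5,"tz": 0,"wx": 0,"wy": 0,"wz": 0}
    - {"hand": 30,"tx": -50,"ty": 9,"tz": 0,"wx": 0,"wy": 0,"wz": 0}
    - {"hand": 30,"tx": -57,"ty": 11,"tz": 0,"wx": 0,"wy": 0,"wz": 0}
    - {"hand": 30,"tx": -57,"ty": 11,"tz": 0,"wx": 0,"wy": 0,"wz": 0}
    - {"hand": 30,"tx": -57,"ty": 11,"tz": 0,"wx": 0,"wy": 0,"wz": 0}
    - {"hand": 30,"tx": -50,"ty": 9,"tz": 0,"wx": 0,"wy": 0,"wz": 0}
    - {"hand": 30,"tx": -35,"ty": 7,"tz": 0,"wx": 0,"wy": 0,"wz": 0}
    - {"hand": 30,"tx": -12,"ty": 3,"tz": 0,"wx": 0,"wy": 0,"wz": 0}

```text
clock: 7.9
eef_pos: [535.6, -139.0, 211.3]
tcp_rot: [-3.139, -0.0, 1.412]
contact_force: [0.3, -0.3, -0.8]
opening: 0.601
grasp_force: 21.2
```

>>> arm_command:
  deltas:
    - {"hand": 30,"tx": 0,"ty": 0,"tz": 0,"wx": 0,"wy": 0,"wz": 0}
    - {"hand": 30,"tx": 0,"ty": 0,"tz": 0,"wx": 0,"wy": 0,"wz": 0}

```text
clock: 8.15
eef_pos: [536.4, -136.2, 212.7]
tcp_rot: [-3.14, -0.0, 1.415]
contact_force: [-0.4, 0.3, -0.7]
opening: 0.598
grasp_force: 21.2
```

```bash
python3 - <<'E'
from h import *
fs=grab('scene');ft=grab('top');s=r.sense();print(s['eef_pos'],s['contact_force'])
a=cv2.resize(fs['image'][180:280,240:340],(400,600),interpolation=2);b=cv2.resize(ft['image'][185:285,290:390],(400,600),interpolation=2)
cv2.imwrite('pics/c3.png',cv2.cvtColor(np.hstack([a,b]),cv2.COLOR_RGB2BGR))
cv2.imwrite('pics/s3.png',cv2.cvtColor(fs['image'],cv2.COLOR_RGB2BGR))
E
```

```text
[ 536.66130641 -136.21816158  213.05389022] [-0.7698338  -0.11977734  0.49983412]
```

View pics/c3.png

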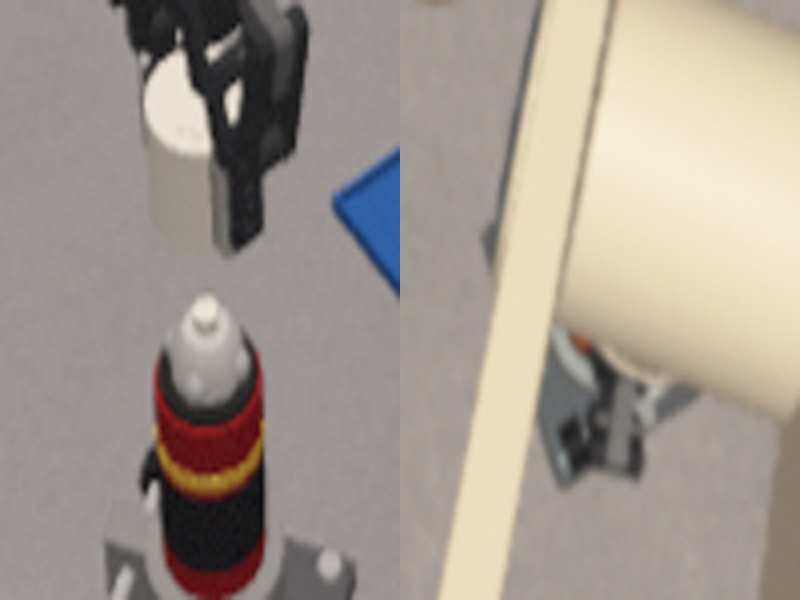

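```bash
python3 - <<'E'
from h import *
im=cv2.cvtColor(cv2.imread('pics/s3.png'),cv2.COLOR_BGR2RGB);fs=grab('scene')
g=cv2.cvtColor(im,cv2.COLOR_RGB2GRAY).astype(float)
def edge(row,u0,u1,sgn):  # subpixel strongest gradient on channel
    c=im[row-1:row+2,:,0].astype(float).mean(0); b=im[row-1:row+2,:,2].astype(float).mean(0)
    d=(c-b)[u0:u1]; gr=np.abs(np.diff(d if sgn else g[row-1:row+2].mean(0)[u0:u1]))
    w=gr**2;return (w*(np.arange(u0,u1-1)+.5)).sum()/w.sum()
t=np.linspace(0,6.28,400)
for z in(222,228,234,240):   # cap side rows
    p=proj(fs,np.c_[536.6+25.5*np.cos(t),-136.2+25.5*np.sin(t),0*t+z]);i=p[:,0].argmin()
    row=int(round(p[i,1]));print('cap left row',row,'pred',p[i,0].round(2),'meas',round(edge(row,int(p[i,0])-4,int(p[i,0])+6,0),2))
for z in(126,130,134,138):
    p=proj(fs,np.c_[536.6+26.5*np.cos(t),-136.2+26.5*np.sin(t),0*t+z])
    for k in(p[:,0].argmin(),p[:,0].argmax()):
        row=int(round(p[k,1]));u=int(p[k,0]);print('can row',row,'pred',p[k,0].round(2),'meas',round(edge(row,u-6,u+6,1),2))
E
```

```text
cap left row 210 pred 277.47 meas 276.76
cap left row 207 pred 277.26 meas 276.67
cap left row 205 pred 277.05 meas 279.39
cap left row 202 pred 276.84 meas 277.48
can row 247 pred 280.0 meas 279.72
can row 247 pred 307.22 meas 303.95
can row 246 pred 279.88 meas 279.33
can row 245 pred 307.17 meas 303.92
can row 245 pred 279.76 meas 279.04
can row 244 pred 307.13 meas 304.01
can row 243 pred 279.64 meas 278.56
can row 242 pred 307.08 meas 303.97
```

The crop shows the cap held level above the can. Measured against the cap, the can sits about 1.4 px left of where I expected in the scene view, so I shift slightly and descend in stages, watching the force.

>>> arm_command:
  deltas:
    - {"hand": 30,"tx": -2.2,"ty": -0.4,"tz": 10,"wx": 0,"wy": 0,"wz": 0}
    - {"hand": 30,"tx": 0,"ty": 0,"tz": 15,"wx": 0,"wy": 0,"wz": 0}
    - {"hand": 30,"tx": 0,"ty": 0,"tz": 15,"wx": 0,"wy": 0,"wz": 0}
    - {"hand": 30,"tx": 0,"ty": 0,"tz": 11,"wx": 0,"wy": 0,"wz": 0}
    - {"hand": 30,"tx": 0,"ty": 0,"tz": 0,"wx": 0,"wy": 0,"wz": 0}
    - {"hand": 30,"tx": 0,"ty": 0,"tz": 0,"wx": 0,"wy": 0,"wz": 0}

```text
clock: 9.05
eef_pos: [536.2, -139.7, 162.5]
tcp_rot: [3.141, 0.0, 1.414]
contact_force: [1.3, 0.0, -0.0]
opening: 0.599
grasp_force: 21.2
```

```bash
python3 - <<'E'
from h import *
fs=grab('scene');s=r.sense();print(s['eef_pos'],s['contact_force'])
cv2.imwrite('pics/c4.png',cv2.cvtColor(cv2.resize(fs['image'][190:280,245:335],(600,600),interpolation=2),cv2.COLOR_RGB2BGR))
E
```

```text
[ 536.3366902  -139.67905008  162.65544767] [ 0.30317311 -0.6564825  -0.21978529]
```

View pics/c4.png

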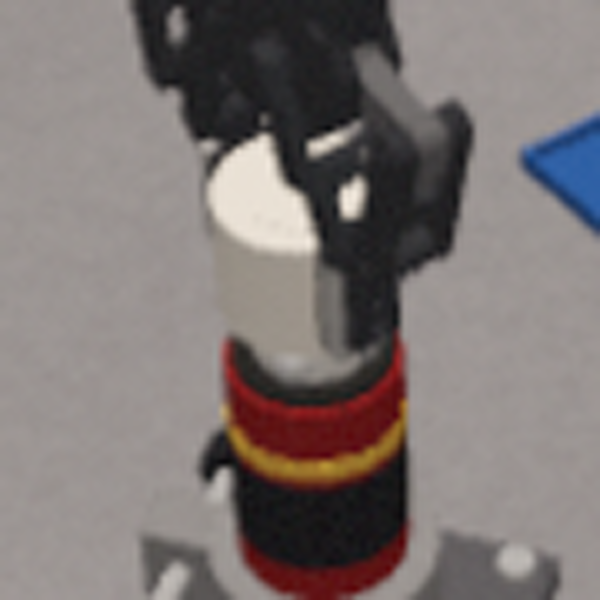

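The crop shows the cap rim's left edge at about x=228 and the can's at 224, so they are well aligned sideways. I continue down in small steps.

>>> arm_command:
  deltas:
    - {"hand": 30,"tx": 0,"ty": 0,"tz": 3,"wx": 0,"wy": 0,"wz": 0}
    - {"hand": 30,"tx": 0,"ty": 0,"tz": 2,"wx": 0,"wy": 0,"wz": 0}
    - {"hand": 30,"tx": 0,"ty": 0,"tz": 1.5,"wx": 0,"wy": 0,"wz": 0}
    - {"hand": 30,"tx": 0,"ty": 0,"tz": 1,"wx": 0,"wy": 0,"wz": 0}
    - {"hand": 30,"tx": 0,"ty": 0,"tz": 0,"wx": 0,"wy": 0,"wz": 0}

```text
clock: 9.72
eef_pos: [536.0, -139.5, 154.7]
tcp_rot: [-3.141, -0.0, 1.414]
contact_force: [0.5, 0.2, -0.6]
opening: 0.599
grasp_force: 21.2
```

>>> arm_command:
  deltas:
    - {"hand": 30,"tx": 0,"ty": 0,"tz": 1,"wx": 0,"wy": 0,"wz": 0}
    - {"hand": 30,"tx": 0,"ty": 0,"tz": 1,"wx": 0,"wy": 0,"wz": 0}
    - {"hand": 30,"tx": 0,"ty": 0,"tz": 0,"wx": 0,"wy": 0,"wz": 0}

```text
clock: 10.1
eef_pos: [536.4, -139.5, 153.0]
tcp_rot: [3.141, -0.0, 1.414]
contact_force: [2.1, 1.5, 1.7]
opening: 0.599
grasp_force: 21.3
```

>>> arm_command:
  deltas:
    - {"hand": 30,"tx": 0,"ty": 0,"tz": 0.7,"wx": 0,"wy": 0,"wz": 0}
    - {"hand": 30,"tx": 0,"ty": 0,"tz": 0.7,"wx": 0,"wy": 0,"wz": 0}
    - {"hand": 30,"tx": 0,"ty": 0,"tz": 0,"wx": 0,"wy": 0,"wz": 0}

```text
clock: 10.48
eef_pos: [536.6, -139.6, 152.1]
tcp_rot: [3.14, -0.0, 1.414]
contact_force: [-0.2, 1.1, 6.3]
opening: 0.6
grasp_force: 21.7
```

>>> arm_command:
  deltas:
    - {"hand": 30,"tx": 0.4,"ty": 0,"tz": 0.7,"wx": 0,"wy": 0,"wz": 0}
    - {"hand": 30,"tx": 0,"ty": 0,"tz": 0.8,"wx": 0,"wy": 0,"wz": 0}
    - {"hand": 30,"tx": 0,"ty": 0,"tz": 0,"wx": 0,"wy": 0,"wz": 0}

```text
clock: 10.85
eef_pos: [536.7, -139.4, 150.8]
tcp_rot: [3.14, 0.0, 1.414]
contact_force: [-0.5, 0.4, 8.6]
opening: 0.6
grasp_force: 21.7
```

>>> arm_command:
  deltas:
    - {"hand": 30,"tx": 0,"ty": 0,"tz": 1,"wx": 0,"wy": 0,"wz": 0}
    - {"hand": 30,"tx": 0,"ty": 0,"tz": 1,"wx": 0,"wy": 0,"wz": 0}
    - {"hand": 30,"tx": 0,"ty": 0,"tz": 0,"wx": 0,"wy": 0,"wz": 0}

```text
clock: 11.22
eef_pos: [536.4, -139.2, 147.9]
tcp_rot: [3.141, 0.0, 1.414]
contact_force: [2.2, 0.4, 0.3]
opening: 0.602
grasp_force: 21.3
```

>>> arm_command:
  deltas:
    - {"hand": 30,"tx": 0,"ty": 0,"tz": 1.5,"wx": 0,"wy": 0,"wz": 0}
    - {"hand": 30,"tx": 0,"ty": 0,"tz": 1.5,"wx": 0,"wy": 0,"wz": 0}
    - {"hand": 30,"tx": 0,"ty": 0,"tz": 1,"wx": 0,"wy": 0,"wz": 0}
    - {"hand": 30,"tx": 0,"ty": 0,"tz": 0,"wx": 0,"wy": 0,"wz": 0}

```text
clock: 11.72
eef_pos: [535.9, -139.1, 143.3]
tcp_rot: [-3.141, -0.0, 1.414]
contact_force: [4.3, -0.1, -7.2]
opening: 0.599
grasp_force: 22.1
```

>>> arm_command:
  deltas:
    - {"hand": 30,"tx": 0,"ty": 0,"tz": 1,"wx": 0,"wy": 0,"wz": 0}
    - {"hand": 30,"tx": 0,"ty": 0,"tz": 1,"wx": 0,"wy": 0,"wz": 0}
    - {"hand": 30,"tx": 0,"ty": 0,"tz": 0,"wx": 0,"wy": 0,"wz": 0}

```text
clock: 12.1
eef_pos: [536.1, -139.1, 142.2]
tcp_rot: [3.141, 0.0, 1.414]
contact_force: [0.3, 1.4, 0.9]
opening: 0.6
grasp_force: 22.8
```

>>> arm_command:
  deltas:
    - {"hand": 30,"tx": 0,"ty": 0,"tz": 1,"wx": 0,"wy": 0,"wz": 0}
    - {"hand": 30,"tx": 0,"ty": 0,"tz": 0,"wx": 0,"wy": 0,"wz": 0}

```text
clock: 12.35
eef_pos: [536.0, -139.2, 141.4]
tcp_rot: [3.141, 0.0, 1.414]
contact_force: [-0.2, 1.0, 7.7]
opening: 0.6
grasp_force: 23.1
```

>>> arm_command:
  deltas:
    - {"hand": 30,"tx": 0,"ty": 0,"tz": 0.8,"wx": 0,"wy": 0,"wz": 0}
    - {"hand": 30,"tx": 0,"ty": 0,"tz": 0,"wx": 0,"wy": 0,"wz": 0}

```text
clock: 12.6
eef_pos: [536.1, -139.2, 140.8]
tcp_rot: [3.141, 0.0, 1.414]
contact_force: [-1.5, 1.0, 8.5]
opening: 0.601
grasp_force: 23.2
```

>>> arm_command:
  deltas:
    - {"hand": 30,"tx": 0,"ty": 0,"tz": 0.5,"wx": 0,"wy": 0,"wz": 0}
    - {"hand": 30,"tx": 0,"ty": 0,"tz": 0,"wx": 0,"wy": 0,"wz": 0}
  squeeze: 18

```text
clock: 12.85
eef_pos: [536.1, -139.2, 140.4]
tcp_rot: [3.141, 0.0, 1.414]
contact_force: [-2.1, 1.1, 10.3]
opening: 0.6
grasp_force: 23.3
```

>>> arm_command:
  deltas:
    - {"hand": 30,"tx": 0,"ty": 0,"tz": 0.3,"wx": 0,"wy": 0,"wz": 0}
    - {"hand": 30,"tx": 0,"ty": 0,"tz": 0,"wx": 0,"wy": 0,"wz": 0}

```text
clock: 13.1
eef_pos: [536.1, -139.2, 140.4]
tcp_rot: [3.141, 0.0, 1.414]
contact_force: [-2.5, 2.1, 12.9]
opening: 0.597
grasp_force: 23.6
```

>>> arm_command:
  deltas:
    - {"hand": 30,"tx": 0,"ty": 0,"tz": 0.4,"wx": 0,"wy": 0,"wz": 0}
    - {"hand": 30,"tx": 0,"ty": 0,"tz": 0,"wx": 0,"wy": 0,"wz": 0}
    - {"hand": 30,"tx": 0,"ty": 0,"tz": 0,"wx": 0,"wy": 0,"wz": 0}

```text
clock: 13.48
eef_pos: [536.1, -139.2, 140.4]
tcp_rot: [3.141, 0.0, 1.414]
contact_force: [-3.9, 2.6, 16.3]
opening: 0.6
grasp_force: 23.9
```

```bash
python3 - <<'E'
from h import *
fs=grab('scene');s=r.sense();print(s['eef_pos'],s['contact_force'],s['grasp_force'])
cv2.imwrite('pics/c5.png',cv2.cvtColor(cv2.resize(fs['image'][200:280,255:335],(600,600),interpolation=2),cv2.COLOR_RGB2BGR))
t=np.linspace(0,6.28,400)
for z in (180,183,144,140):
    R=26.5 if z==140 else 25.5
    p=proj(fs,np.c_[535.5+R*np.cos(t),-139+R*np.sin(t),0*t+z]);print(z,((p.max(0)-[255,200]+.5)*7.5).round(),((p.min(0)-[255,200]+.5)*7.5).round())
E
```

```text
[ 536.10797173 -139.2038959   140.35851374] [-4.40953111  2.16197969 16.76361743] 23.868808213155717
180 [376. 275.] [171. 138.]
183 [375. 266.] [171. 129.]
144 [379. 380.] [180. 242.]
140 [383. 394.] [177. 250.]
```

View pics/c5.png

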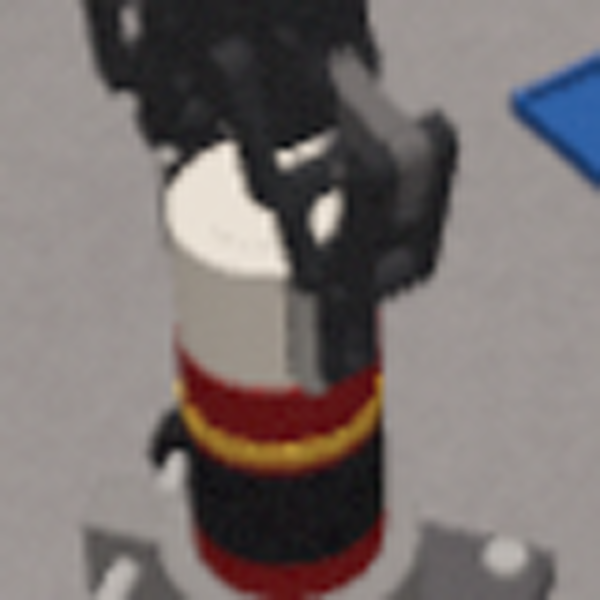

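The cap's rim sits directly on the red rim, its front edge at about row 390 as predicted, and no black collar shows. I'll hold briefly to check it's steady.

>>> arm_command:
  deltas:
    - {"hand": 30,"tx": 0,"ty": 0,"tz": 0,"wx": 0,"wy": 0,"wz": 0}
    - {"hand": 30,"tx": 0,"ty": 0,"tz": 0,"wx": 0,"wy": 0,"wz": 0}
    - {"hand": 30,"tx": 0,"ty": 0,"tz": 0,"wx": 0,"wy": 0,"wz": 0}
    - {"hand": 30,"tx": 0,"ty": 0,"tz": 0,"wx": 0,"wy": 0,"wz": 0}

```text
clock: 14.02
eef_pos: [536.1, -139.2, 140.4]
tcp_rot: [3.141, 0.0, 1.414]
contact_force: [-3.7, 1.2, 16.5]
opening: 0.603
grasp_force: 23.9
```

```bash
python3 -c "
from rig import r
print(r.sign_off())"
```

```text
the job is handed in; nothing more can be done
None
```

I clicked the white cap onto the can in the small grey holder and handed the job in at about 14 s, still holding it pressed home with a steady push of about 16.5 N; pad force was about 24 N, under the 25 N limit but above the suggested 12–20 N.

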